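# Stage a bearing in the loading chute

## Robot

A 6-joint arm with a two-finger parallel gripper is mounted at the origin on a cart in front of the work surface, level with it; the furniture and walls round the work are solid. World frame = base frame: x ahead of the robot, y to its left, z up, the work surface at z = 0. Lengths are in mm, angles in rad, forces in N, time in s.
With the tool pointing down it reaches from about 400 to 925 mm from the base axis. Payload 12.5 kg.
Tool frame: the origin (TCP) lies on the front face of the gripper's body, between the roots of the fingers; the fingertips stand 78 mm ahead of it and the grasp point (between the pads) lies 59 mm ahead of it (env.nose_length is the distance from the TCP to the fingertips, in mm); z points along the fingers, y is the line along which they close (so a half turn about z gives the same grasp; the last joint's range is limited). The gripper opens to 95 mm and grips with 3 to 60 N. Pads are 20 mm wide; open, the fingers measure 119 mm over their backs; the gripper's body (75 mm by 180 mm) begins 59 mm behind the grasp point.
Start: joints at [1.162, 0.491, 1.559, -0, 1.092, -0.106], TCP at [186.351, 596.583, 292.261] pointing down, gripper open.
Joint ranges: [-3.1, 3.1], [-0.84, 2.19], [0.05, 2.79], [-1.13, 4.28], [0.06, 2.93], [-2.69, 2.69]. Speed limits (rad/s): [2.22, 2.22, 2.79, 3.14, 3.14, 3.14].

## Interface

Orientations are given as [roll, pitch, yaw] about the fixed x, y, z axes, in that order (R = Rz(yaw) Ry(pitch) Rx(roll)).
In Python, from cell import env gives the robot as it stands.
- The arm moves only by the tool jog_arm, never from a script. Its argument "motion" is a list of rows, each a list of 7 numbers: the turn, a rotation vector about the tool's x, y, z in degrees, then the shift along the tool's x, y, z in mm, then the finger opening in mm, from 0 to 95.1. In form: [[wx, wy, wz, x, y, z, hand], ...]. A call has 1 to 10 rows; each row shifts and turns the commanded pose from where the row before left it, along the tool's axes as they then stand; what a row does not reach is not made up. A row lasts 1/8 s, in which the tool goes at most 62.5 mm and 10.7 degrees, less where a joint would pass 70% of its speed; a pose out of reach is approached as far as the arm can. A call is refused whole if a number of a shift passes 62.5 or a number of a turn 10.7, either way. A call with a gripper value outside its range is refused whole. The fingers move at their own pace and stop on an object; the grip force is fixed at half the most. Time passes only in rows, so rows that do not move let the fingers close. It gives the time, the measured TCP pose, the force, the opening and the grip force at its end, in the units of the state.
- env.state(): the state, without advancing time (a new reading comes with each control period).
- env.read_camera(name): name is "scene" or "top" or "wrist"; returns a dict with "color" (480x640x3 uint8, red, green, blue), "z_map" (480x640 float32, mm along the optical axis (not along the pixel's ray), 0 where there is no reading), "camera_matrix" (3x3 intrinsics, pixels), "world_to_cam" (4x4, takes a point from world to camera coordinates). Camera axes: x right, y up, looking along -z (the intrinsics and any distortion apply to the point x, -y, -z); pixel columns grow to the right and rows downward; lengths in mm; the calibration is good to about 2 mm. The wrist camera is an equidistant fisheye: a pixel r from the principal point sees the ray r / f radians off the axis. A picture is of the moment at which its call begins.
- env.job_done(): hands the job in; it is judged then, once.
Trained networks look in the newest picture that a camera, given by its name, has taken for a name from the list of things; names that differ only in an ending like _2 or _b are one class to them, and where a whole thing is asked for, a point or a joint stands for the part that bears it (a point fixed in the world has none). Each returns a list of dicts, best first, with "score" (0 to 1); they miss things now and then, are a little off and sometimes report something else, mostly with a low value. They report only what shows in the picture. A call takes as long as a camera call. They do not tell look-alikes from the thing itself.
- env.recognise(camera, thing): "location" ([column, row] in pixels, amid what is visible of it).
The state is a dict: "t": time; "joints": joint angles; "qvel": joint speeds; "tau": joint torques, N m; "eef_pos": TCP position; "tcp_rot": TCP orientation; "ft_force": force on the tool from outside, world axes, zero at the start; "moment": the same for the moment, N m; "opening": opening from 0.0 (shut) to 1.0 (fully open); "grip_force": force on a finger pad.
Only numpy, scipy, OpenCV 4.12 (cv2) and the standard library are available. Lean on these libraries where they do the work, as an engineer would, in place of code of your own. Each camera call takes 0.05 s, during which the arm holds its last target. There are 200 camera calls.

## Task

Set up the bearing in the sloped loading chute with fingertip pushes only: first push the black knob of the stop pin fully home so that the pin bars the upper end, then gently roll the bearing up the gutter, past the sprung red catch, to the pin, and let go so that it stays there and cannot roll back. Do not grip, lift or carry the bearing or ram it into the pin, and leave the spare bearing, the bush and the block beside the chute where they are.

Things in the scene. Friction and masses are not known exactly. Their poses are not given: they have to be found in the camera images.
- gutter: sloped gutter of the fixed chute, two steel angles, rising 7 degrees along its own +y. Origin on its floor, mid-width, 62 mm above the bench. x across (the pin's knob is on the -x side), y up the slope, z square to the floor. Walls 16 mm high, inner faces at x = +-15 mm, outer +-18 mm. Low end y = -135 mm, closed by a plate 16 mm high with its inner face at y = -129.5 mm
- upper_end (a point): middle of the gutter floor at its open upper end (gutter y = +120 mm); a bearing rolled out there falls off. Two aluminium blocks that carry the stop pin flank the gutter at gutter y 55 to 75 mm, 47 mm above its floor: guide block x -32 to -18 mm, bush block x 18 to 27 mm
- bearing: oiled steel ball bearing with blue seals, 72 mm diameter, 27 mm wide, 0.3 to 0.65 kg, on edge in the gutter, free to roll. Origin at its centre, own x along its axle. Starts against the low end plate: centre at gutter y = -100, z = 36 mm. Held between catch and pin its centre is at gutter y = 18 mm (back on the catch) to 24 mm (touching the pin). Let go below the catch, it rolls back
- catch (a joint): sprung red non-return catch in the gutter's floor slot: 0 = up, 0.24 rad = pressed flush. Its ramp starts at gutter y = -37 mm; its tip stands 10 mm above the floor at y = -6 mm. A bearing rolled up over it presses it down (a push of 5 to 15 N takes it over), and it springs up behind the bearing by itself
- stop_pin (a joint): travel of the stop pin (m), a 10 mm steel pin that slides along gutter +x across the gutter at gutter y = 65 mm, 36 mm above the floor. 0 = drawn out, 0.040 = fully home, across the gutter into the bush block. Starts at 0 to 0.010; slides with about 3 N and stays where it is left
- pin_knob (a point): centre of the outer (-x) end face of the stop pin's black round knob, 26 mm diameter, 12 mm thick; it moves with the pin. At gutter x = -86 mm when the pin is drawn out, -46 mm when home, about 105 mm above the bench. Push it along gutter +x.
- spare_bearing: a like bearing lying flat on the bench on the robot's side of the chute, 72 mm diameter, 27 mm high, origin under its centre; leave it alone
- loose_bush: small copper-coloured turned bush, 24 mm diameter, 20 mm high, upright on the bench on the robot's side of the chute, origin under its centre; leave it alone
- loose_block: steel block 40 x 43 x 20 mm on the bench near the upper end of the chute, origin under its centre; leave it alone
There are look-alikes about, which are no part of the job. Leave any green or yellow look-alike of the bearing alone.

How it is judged (in metres and radians):
On the way, in this order (a step that is already met when the one before it is completed fails the run):
1. the stop pin is pushed home while the bearing still stands at the low end (value of joint stop_pin above 0.036 m and y of bearing in the frame of gutter below -0.07 m), for 0.2 s.
2. the bearing has been rolled past the catch, which has sprung up behind it (y of bearing in the frame of gutter above 0.013 m and value of joint catch below 0.08 rad), for 0.2 s.
At the end, for the whole second after the job is handed in: the stop pin is home (within 4 mm of its full 40 mm); the bearing stands on edge on the gutter's floor between the catch and the pin (centre 13 to 30 mm up the slope from the gutter's origin, within 6 mm across, 5 mm in height and 0.2 rad of square), at rest; the catch has sprung up behind it (all of step 2 and value of joint stop_pin above 0.036 m and y of bearing in the frame of gutter below 0.03 m and x of bearing in the frame of gutter between -0.006 and 0.006 m and z of bearing in the frame of gutter between 0.031 and 0.041 m and angle between the x axis of bearing and the x axis of gutter, either way round below 0.2 rad and linear speed of bearing below 0.02 m/s); the robot touches nothing.
It fails at once if the bearing is lifted out of the gutter (more than 20 mm off its floor) (z of bearing in the frame of gutter above 0.056 m).
It fails at once if the bearing is gripped or rammed: more than 45 N between the fingers and it (contact force between the fingers and bearing above 45 N).
It fails at once if the spare bearing, the bush or the block is moved more than 20 mm (distance of any of spare_bearing, loose_bush, loose_block from where it was at the start of the episode above 0.02 m).
It also fails if it takes over 45 s, if anything falls off the work surface, if the arm or the gripper's body presses on something with over 40 N, if the wrist force passes 120 N, or if a joint passes its speed limit or range.

## Working session

There is one attempt and no reset: what is moved stays moved. The work goes in short steps, Python scripts to look and compute and a tool call to move; the robot and the scene stay as the last step left them, time stands still between calls to the robot, and variables do not carry over. Pictures are saved under pics/ and viewed, at most 10 in all, crops included, and the job is handed in when it is done.

Besides the shell and the picture viewer there is one more tool, called after ">>>" as name(argument=value, ...), one argument or row to a line, values as JSON. jog_arm: Moves the arm, as the interface text tells. Its arguments: {"type":"object","properties":{"motion":{"type":"array"}},"required":["motion"]}

```bash
mkdir -p pics
cat > h.py <<'E'
import numpy as np, cv2
from cell import env
def world(im,u,v,d=None):
    K=im["camera_matrix"];d=im["z_map"][int(round(v)),int(round(u))] if d is None else d
    p=np.array([(u-K[0,2])/K[0,0]*d,-(v-K[1,2])/K[1,1]*d,-d,1])
    return (np.linalg.inv(im["world_to_cam"])@p)[:3]
def save(im,n): cv2.imwrite(f"pics/{n}.png",im["color"][:,:,::-1])
E
python3 - <<'E'
from h import *
for c in("scene","top"):
    im=env.read_camera(c);save(im,c+"1")
    for t in("bearing","catch","stop_pin","pin_knob","gutter","spare_bearing","loose_bush","loose_block"):
        for r in env.recognise(c,t)[:4]:
            print(c,t,round(r["score"],2),np.round(r["location"]),world(im,*r["location"]).round())
s=env.state();print(s["tcp_rot"],s["eef_pos"],s["t"],s["opening"])
E
```

```text
scene bearing 0.97 [376. 221.] [729.  73.  56.]
scene bearing 0.87 [353. 306.] [ 493. -171.  115.]
scene bearing 0.83 [227. 236.] [417. 195.  60.]
scene catch 0.64 [334. 288.] [520. -72.  68.]
scene stop_pin 0.47 [288. 252.] [469.  17. 118.]
scene pin_knob 0.52 [290. 252.] [474.  19. 114.]
scene gutter 0.91 [325. 266.] [563.  28.  29.]
scene spare_bearing 0.81 [283. 336.] [390. -97.  26.]
scene loose_bush 0.42 [276. 306.] [424. -11.  17.]
scene loose_block 0.82 [274. 262.] [484. 105.  21.]
top bearing 0.91 [235. 333.] [424. 206.  70.]
top bearing 0.6 [458. 284.] [ 499. -145.  121.]
top bearing 0.56 [302. 141.] [738.  96.  70.]
top catch 0.73 [413. 273.] [518. -84.  60.]
top stop_pin 0.75 [350. 301.] [475.  21. 112.]
top pin_knob 0.59 [352. 299.] [478.  18. 110.]
top gutter 0.75 [371. 274.] [517. -15.  66.]
top gutter 0.69 [371. 330.] [422. -18.  13.]
top spare_bearing 0.85 [413. 347.] [391. -91.   0.]
top loose_bush 0.52 [371. 328.] [424. -18.  14.]
top loose_bush 0.45 [410. 274.] [516. -80.  63.]
top loose_block 0.88 [292. 289.] [492. 117.  20.]
[3.14144007e+00 1.33813816e-05 2.83882083e+00] [186.34411895 596.59645296 292.28601064] 0.9 0.9997429814107704
```

View pics/scene1.png

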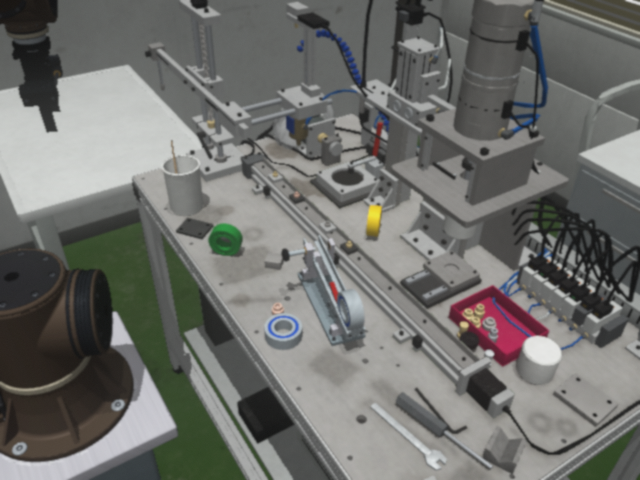

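View pics/top1.png

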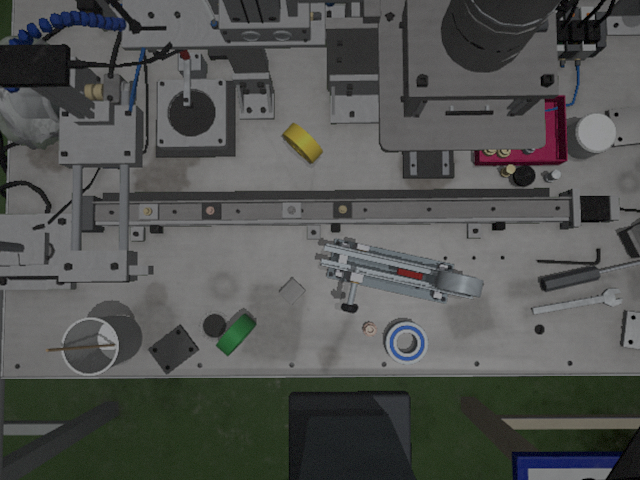

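The scene picture shows the chute with the bearing at its low end (350,310), the red catch at about (334,288) and the knob at (288,252). In the top view the gutter runs from (322,250), its upper end, to (480,290), with the knob at (349,307) on the robot's side. The green (235,333) and yellow (302,141) rings are look-alikes. Next I'll fit the gutter pose to the depth cloud.

```bash
cat > fit.py <<'E'
from h import *
from scipy.spatial import cKDTree
from scipy.optimize import least_squares
P=[]
for c in("scene","top"):
    im=env.read_camera(c);v,u=np.nonzero(im["z_map"]>0);d=im["z_map"][v,u];K=im["camera_matrix"]
    p=np.c_[(u-K[0,2])/K[0,0]*d,-(v-K[1,2])/K[1,1]*d,-d,np.ones(len(d))]@np.linalg.inv(im["world_to_cam"]).T
    P.append(p[:,:3])
def crop(p): return p[(p[:,0]>380)&(p[:,0]<640)&(p[:,1]>-230)&(p[:,1]<160)&(p[:,2]>40)&(p[:,2]<160)]
g=lambda xs,ys,z:[(x,y,z) for x in xs for y in ys]
M=g((-16.5,16.5),range(-134,121,3),16)
M+=g(np.arange(-31,-18,3),range(56,75,3),47)+g(np.arange(19,27,3),range(56,75,3),47)
M+=[(x,-100+36*np.cos(a),36+36*np.sin(a)) for x in range(-13,14,3) for a in np.radians(range(30,151,6))]
M+=[(s*13.5,-100+r*np.cos(a),36+r*np.sin(a)) for s in(-1,) for r in(28,31,34) for a in np.radians(range(0,181,8))]
M=np.array(M);c7,s7=np.cos(np.radians(7)),np.sin(np.radians(7))
def T(q,m):
    w=np.c_[m[:,0],m[:,1]*c7-m[:,2]*s7,m[:,1]*s7+m[:,2]*c7+62]
    c,s=np.cos(q[2]),np.sin(q[2])
    return np.c_[q[0]+c*w[:,0]-s*w[:,1],q[1]+s*w[:,0]+c*w[:,1],w[:,2]]
if __name__=="__main__":
  for n,p in(("scene",P[0]),("top",P[1]),("both",np.vstack(P))):
    t=cKDTree(crop(p))
    f=lambda q:t.query(T(q,M))[0]
    best=min((least_squares(f,[x,y,np.radians(a)],loss="soft_l1",f_scale=2,diff_step=1e-4,x_scale=[1,1,.01]) for x in(510,525) for y in(-60,-40,-20) for a in(-18,-13)),key=lambda r:r.cost)
    q=best.x;print(n,q[:2].round(1),np.degrees(q[2]).round(2),"median resid",np.median(f(q)).round(2))
    for nm,m in(("bearing",(0,-100,36)),("catchtip",(0,-6,10)),("knob out",(-86,65,36)),("knob home",(-46,65,36)),("upper",(0,120,0))):print(nm,T(q,np.array([m])).round(1))
  # knob: cloud in gutter frame
  for p in P:
    w=crop(p)-[q[0],q[1],62];c,s=np.cos(q[2]),np.sin(q[2])
    X=w[:,0]*c+w[:,1]*s;Y=-w[:,0]*s+w[:,1]*c;Z=w[:,2];y=Y*c7+Z*s7;z=-Y*s7+Z*c7
    k=(X<-35)&(X>-100)&(abs(y-65)<25)&(z>25)
    k=k&(X<np.percentile(X[k],1)+14) if k.any() else k
    print("knob",k.sum(),"x",np.percentile(X[k],[0,5,50,95]).round(1),"y",np.percentile(y[k],[2,50,98]).round(1),"z",np.percentile(z[k],[2,50,98]).round(1))
E
python3 fit.py
```

```text
scene [523.5 -52.4] -12.75 median resid 1.7
bearing [[ 500.6 -153.5   85.5]]
catchtip [[521.9 -59.4  71.2]]
knob out [[452.9  25.2 105.7]]
knob home [[491.9  16.4 105.7]]
upper [[549.8  63.8  76.6]]
top [523.1 -52.2] -12.71 median resid 1.23
bearing [[ 500.3 -153.3   85.5]]
catchtip [[521.5 -59.2  71.2]]
knob out [[452.4  25.4 105.7]]
knob home [[491.4  16.6 105.7]]
upper [[549.3  64.   76.6]]
both [523.5 -52.2] -12.61 median resid 1.12
bearing [[ 500.9 -153.3   85.5]]
catchtip [[521.9 -59.2  71.2]]
knob out [[452.7  25.3 105.7]]
knob home [[491.7  16.6 105.7]]
upper [[549.5  64.1  76.6]]
knob 89 x [-79.5 -79.  -74.7 -67.9] y [52.4 60.3 74.3] z [30.5 43.8 51.6]
knob 132 x [-80.3 -79.3 -73.4 -67.6] y [53.2 65.9 76.9] z [35.1 44.9 49.8]
```

>>> jog_arm(
  motion=[
    [0,0,-4.65,0,0,0,0],
    [0,0,0,-38,-47,0,0],
    [0,0,0,-40,-48,0,0],
    [0,0,0,-40,-48,0,0],
    [0,0,0,-40,-48,0,0],
    [0,0,0,-40,-48,0,0],
    [0,0,0,-40,-48,0,0],
    [0,0,0,-40,-48,0,0],
    [0,0,0,-40,-48,0,0],
    [0,0,0,-39,-46,0,0],
  ],
)

```text
t: 2.25
eef_pos: [441.0, 97.6, 292.6]
tcp_rot: [3.141, 0.001, 2.92]
ft_force: [0.3, 0.9, 0.8]
opening: 0.027
grip_force: 0.0
```

>>> jog_arm(
  motion=[
    [0,0,0,1,-34,20,0],
    [0,0,0,1,-34,20,0],
    [0,0,0,0,0,40,0],
    [0,0,0,0,0,36,0],
    [0,0,0,0,0,0,0],
  ],
)

```text
t: 2.88
eef_pos: [422.8, 33.6, 174.9]
tcp_rot: [-3.141, -0.004, 2.92]
ft_force: [-0.3, -0.1, 0.7]
opening: 0.006
grip_force: 0.0
```

Run:
```python
from h import *
im=env.read_camera("wrist");save(im,"w1")
im=env.read_camera("scene");cv2.imwrite("pics/s2.png",cv2.resize(im["color"][180:380,180:440,::-1],None,fx=3,fy=3))
```

```text
(no output)
```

View pics/s2.png

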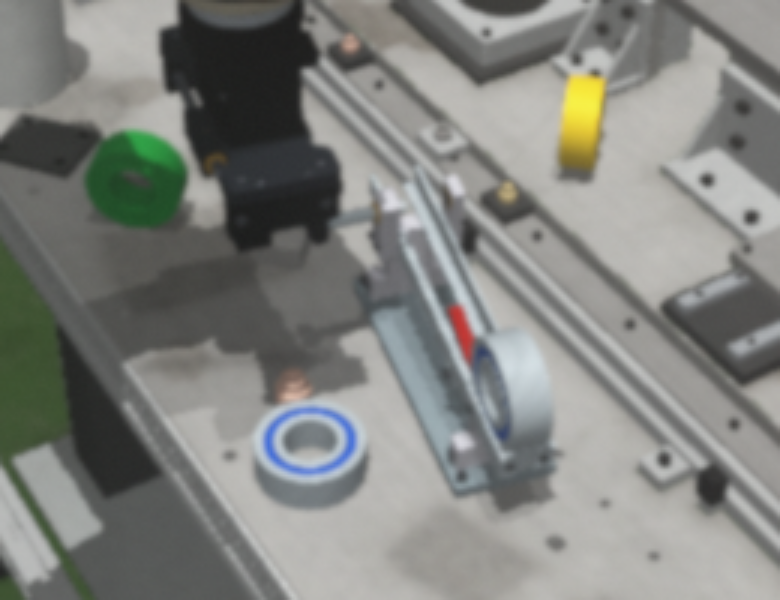

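The crop shows the closed fingers at about (250,230), beside the knob at (320,220), with the chute and bearing undisturbed. Next is the push along gutter +x, which is tool -x.

>>> jog_arm(
  motion=[
    [0,0,0,-11,-1,0,0],
    [0,0,0,-11,0,0,0],
    [0,0,0,-5,0,0,0],
    [0,0,0,-5,0,0,0],
    [0,0,0,-5,0,0,0],
    [0,0,0,-5,0,0,0],
    [0,0,0,-5,0,0,0],
    [0,0,0,-5,0,0,0],
  ],
)

```text
t: 3.98
eef_pos: [474.2, 21.2, 176.2]
tcp_rot: [3.142, -0.0, 2.92]
ft_force: [-3.0, 0.2, 2.7]
opening: 0.003
grip_force: 1.4
```

>>> jog_arm(
  motion=[
    [0,0,0,-3,0,0,0],
    [0,0,0,-2,0,0,0],
    [0,0,0,-1.5,0,0,0],
    [0,0,0,0,0,0,0],
  ],
)

```text
t: 4.47
eef_pos: [480.4, 19.8, 176.2]
tcp_rot: [3.141, 0.0, 2.92]
ft_force: [-1.0, -0.5, -0.2]
opening: 0.003
grip_force: 0.5
```

>>> jog_arm(
  motion=[
    [0,0,0,-1,0,0,0],
    [0,0,0,-1,0,0,0],
    [0,0,0,0,0,0,0],
  ],
)

```text
t: 4.85
eef_pos: [481.0, 19.7, 176.1]
tcp_rot: [-3.141, -0.003, 2.92]
ft_force: [-8.6, 1.6, 5.3]
opening: 0.002
grip_force: 4.4
```

>>> jog_arm(
  motion=[
    [0,0,0,-1.5,0,0,0],
    [0,0,0,0,0,0,0],
  ],
)

```text
t: 5.1
eef_pos: [481.3, 19.7, 176.0]
tcp_rot: [-3.141, -0.006, 2.92]
ft_force: [-15.2, 3.4, 9.4]
opening: 0.001
grip_force: 7.6
```

>>> jog_arm(
  motion=[
    [0,0,0,16,0,0,0],
    [0,0,0,18,0,-10,0],
    [0,0,0,0,0,-44,0],
    [0,0,0,-17,-45,0,0],
    [0,0,0,-17,-45,0,0],
    [0,0,0,-17,-45,0,0],
    [0,0,0,-18,-46,0,0],
    [0,0,0,-18,-46,0,0],
    [0,0,0,0,0,0,0],
  ],
)

```text
t: 6.22
eef_pos: [485.3, -216.3, 230.7]
tcp_rot: [-3.141, 0.002, 2.917]
ft_force: [0.4, 0.8, -0.3]
opening: 0.004
grip_force: 0.0
```

```bash
python3 fit.py | tail -9
python3 - <<'E'
from h import *
im=env.read_camera("top");cv2.imwrite("pics/t2.png",cv2.resize(im["color"][220:370,280:540,::-1],None,fx=3,fy=3))
s=env.state();print(s["eef_pos"],s["tcp_rot"])
E
```

```text
upper [[552.   71.6  76.6]]
both [523.5 -51.8] -12.63 median resid 1.16
bearing [[ 500.8 -152.9   85.5]]
catchtip [[521.9 -58.8  71.2]]
knob out [[452.7  25.7 105.7]]
knob home [[491.7  16.9 105.7]]
upper [[549.5  64.4  76.6]]
knob 80 x [-45.5 -45.2 -40.8 -35.7] y [51.9 60.  72.8] z [30.7 44.8 51.3]
knob 113 x [-46.2 -45.5 -40.3 -35.6] y [52.6 66.3 76.3] z [36.4 45.5 49.9]
[ 484.94311801 -213.08882327  230.51735426] [ 3.14131821e+00 -7.54042076e-05  2.92001688e+00]
```

View pics/t2.png

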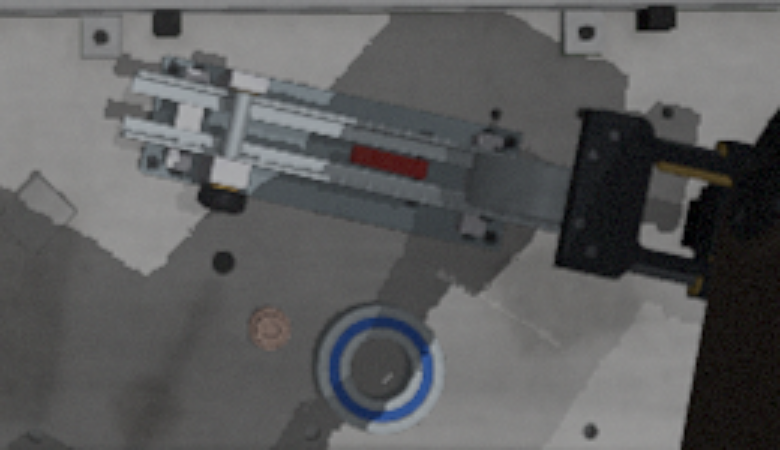

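The picture shows the pin across the gutter at (240,125), the knob home at (222,197), and the gripper over the low end behind the bearing (515,185). The measured knob face is at x = -46, which matches home. Now I'll go down behind the bearing.

>>> jog_arm(
  motion=[
    [0,0,0,-2,0,30,0],
    [0,0,0,0,0,30,0],
    [0,0,0,0,0,16,0],
    [0,0,0,0,5,0,0],
    [0,0,0,0,4,0,0],
    [0,0,0,0,2,0,0],
    [0,0,0,0,2,0,0],
    [0,0,0,0,0,0,0],
  ],
)

```text
t: 7.38
eef_pos: [490.4, -201.7, 154.5]
tcp_rot: [-3.142, 0.0, 2.92]
ft_force: [0.1, -0.2, -0.7]
opening: 0.006
grip_force: 0.0
```

>>> jog_arm(
  motion=[
    [0,0,0,0,2,-0.25,0],
    [0,0,0,0,3,-0.37,0],
    [0,0,0,0,4,-0.5,0],
    [0,0,0,0,5,-0.6,0],
    [0,0,0,0,5,-0.6,0],
    [0,0,0,0,5,-0.6,0],
    [0,0,0,0,5,-0.6,0],
    [0,0,0,0,5,-0.6,0],
    [0,0,0,0,5,-0.6,0],
    [0,0,0,0,4,-0.5,0],
  ],
)

```text
t: 8.62
eef_pos: [499.8, -159.4, 159.5]
tcp_rot: [3.141, -0.0, 2.92]
ft_force: [0.9, -1.5, 0.7]
opening: 0.001
grip_force: 0.9
```

>>> jog_arm(
  motion=[
    [0,0,0,0,4,-0.5,0],
    [0,0,0,0,4,-0.5,0],
    [0,0,0,0,4,-0.5,0],
    [0,0,0,0,4,-0.5,0],
    [0,0,0,0,4,-0.5,0],
    [0,0,0,0,4,-0.5,0],
    [0,0,0,0,4,-0.5,0],
    [0,0,0,0,4,-0.5,0],
  ],
)

```text
t: 9.62
eef_pos: [506.9, -128.3, 163.5]
tcp_rot: [3.142, 0.0, 2.92]
ft_force: [-0.1, -2.2, 1.7]
opening: 0.004
grip_force: 1.4
```

>>> jog_arm(
  motion=[
    [0,0,0,0,4,-0.5,0],
    [0,0,0,0,4,-0.5,0],
    [0,0,0,0,4,-0.5,0],
    [0,0,0,0,4,-0.5,0],
    [0,0,0,0,3,-0.4,0],
    [0,0,0,0,3,-0.4,0],
    [0,0,0,0,3,-0.4,0],
  ],
)

```text
t: 10.5
eef_pos: [512.3, -104.0, 166.6]
tcp_rot: [3.141, -0.0, 2.92]
ft_force: [-0.2, -2.1, 0.2]
opening: 0.004
grip_force: 0.9
```

>>> jog_arm(
  motion=[
    [0,0,0,0,2,-0.25,0],
    [0,0,0,0,2,-0.25,0],
    [0,0,0,0,2,-0.25,0],
    [0,0,0,0,2,-0.25,0],
    [0,0,0,0,2,-0.25,0],
    [0,0,0,0,2,-0.25,0],
    [0,0,0,0,2,-0.25,0],
    [0,0,0,0,2,-0.25,0],
  ],
)

```text
t: 11.5
eef_pos: [515.8, -88.4, 168.6]
tcp_rot: [3.141, -0.0, 2.92]
ft_force: [0.6, 0.3, -0.7]
opening: 0.004
grip_force: 0.1
```

>>> jog_arm(
  motion=[
    [0,0,0,0,1.5,-0.2,0],
    [0,0,0,0,1.5,-0.2,0],
    [0,0,0,0,1.5,-0.2,0],
    [0,0,0,0,1,-0.1,0],
    [0,0,0,0,0,0,0],
  ],
)

```text
t: 12.12
eef_pos: [517.0, -83.2, 169.3]
tcp_rot: [3.141, -0.0, 2.92]
ft_force: [0.3, -0.2, 0.2]
opening: 0.004
grip_force: 0.0
```

```bash
cat > chk.py <<'E'
from fit import *
q=[523.5,-52,np.radians(-12.67)]
for p in P:
    w=crop(p)-[q[0],q[1],62];c,s=np.cos(q[2]),np.sin(q[2])
    X=w[:,0]*c+w[:,1]*s;Y=-w[:,0]*s+w[:,1]*c;Z=w[:,2];y=Y*c7+Z*s7;z=-Y*s7+Z*c7
    k=(abs(X)<12)&(z>52)&(z<76)&(abs(y-20)<45)&(y>0)
    A=np.c_[y[k],z[k]]
    r=least_squares(lambda c_:np.hypot(A[:,0]-c_[0],A[:,1]-c_[1])-36,[20,36],loss="soft_l1").x
    k2=(z>58)&(abs(X)<20)&(abs(y-20)<25)
    print("bearing y,z",r.round(1),k.sum(),"x range",np.percentile(X[k2],[2,98]).round(1))
im=env.read_camera("scene");import sys
cv2.imwrite("pics/%s.png"%sys.argv[1],cv2.resize(im["color"][200:350,230:410,::-1],None,fx=4,fy=4))
E
python3 chk.py s3
```

```text
bearing y,z [ 8.  30.8] 12 x range [-13.8  -6.7]
bearing y,z [13.5 36.6] 66 x range [-14.1  11.7]
```

View pics/s3.png

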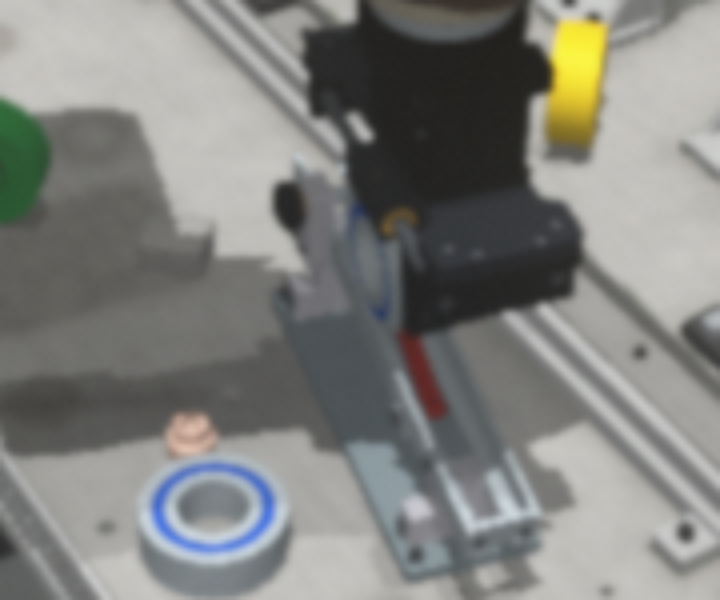

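The bearing is up at the pin blocks (370,270), and the red catch shows behind it (420,375). I'll nudge a little further to confirm, then back away and look.

>>> jog_arm(
  motion=[
    [0,0,0,0,1,-0.1,0],
    [0,0,0,0,1,-0.1,0],
    [0,0,0,0,0,0,0],
  ],
)

```text
t: 12.65
eef_pos: [517.5, -81.2, 169.6]
tcp_rot: [3.141, 0.0, 2.92]
ft_force: [-0.1, -0.8, -0.4]
opening: 0.003
grip_force: 0.0
```

>>> jog_arm(
  motion=[
    [0,0,0,0,1,-0.1,0],
    [0,0,0,0,1,-0.1,0],
    [0,0,0,0,0,0,0],
  ],
)

```text
t: 13.02
eef_pos: [517.9, -79.3, 169.8]
tcp_rot: [3.142, 0.0, 2.92]
ft_force: [0.1, -0.3, -0.2]
opening: 0.003
grip_force: 0.5
```

>>> jog_arm(
  motion=[
    [0,0,0,0,1,-0.1,0],
    [0,0,0,0,1,-0.1,0],
    [0,0,0,0,0,0,0],
  ],
)

```text
t: 13.4
eef_pos: [518.3, -77.3, 169.9]
tcp_rot: [3.141, -0.0, 2.92]
ft_force: [-0.1, -1.1, -0.1]
opening: 0.006
grip_force: 0.4
```

>>> jog_arm(
  motion=[
    [0,0,0,0,1,-0.1,0],
    [0,0,0,0,1,-0.1,0],
    [0,0,0,0,0,0,0],
  ],
)

```text
t: 13.78
eef_pos: [518.7, -75.5, 170.2]
tcp_rot: [-3.141, -0.0, 2.92]
ft_force: [-1.6, -4.7, 0.3]
opening: 0.006
grip_force: 2.0
```

>>> jog_arm(
  motion=[
    [0,0,0,0,1,-0.1,0],
    [0,0,0,0,0,0,0],
  ],
)

```text
t: 14.02
eef_pos: [518.8, -75.2, 170.2]
tcp_rot: [-3.14, -0.0, 2.92]
ft_force: [-2.8, -11.3, 1.4]
opening: 0.004
grip_force: 5.6
```

Solid contact with the pin. I'll back off slowly, then retreat up and away.

>>> jog_arm(
  motion=[
    [0,0,0,0,-2,0.2,0],
    [0,0,0,0,-2,0.2,0],
    [0,0,0,0,-3,0.3,0],
    [0,0,0,0,-3,0.3,0],
    [0,0,0,0,-4,0.4,0],
    [0,0,0,0,-10,0,0],
    [0,0,0,0,-20,0,0],
    [0,0,0,0,-45,-15,0],
    [0,0,0,0,-50,-40,0],
    [0,0,0,0,0,0,0],
  ],
)

```text
t: 15.28
eef_pos: [488.6, -212.2, 225.1]
tcp_rot: [-3.14, 0.004, 2.916]
ft_force: [1.4, 1.2, -0.0]
opening: 0.009
grip_force: 0.0
```

```bash
python3 chk.py s4
```

```text
bearing y,z [18.9 37.1] 186 x range [-13.6  13.1]
bearing y,z [17.4 35.6] 531 x range [-14.1  11.8]
```

View pics/s4.png

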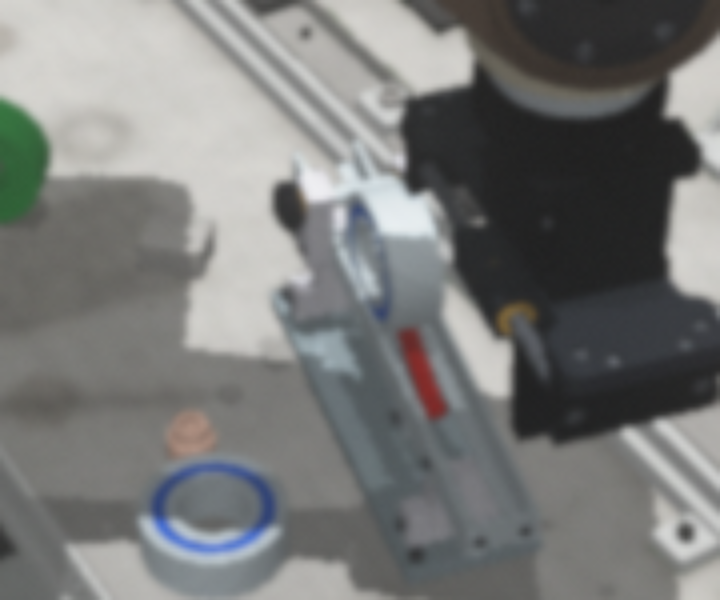

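The bearing (390,250) stands at y ≈ 18 mm, back on the raised red catch (425,375), with the knob home (288,205) and the gripper clear. I'm handing the job in.

```bash
python3 -c "
from cell import env
print(env.job_done())"
```

```text
the job is handed in; nothing more can be done
None
```

I handed the job in with the stop pin home and the bearing standing between the raised catch and the pin (centre measured at about y = 18 mm) and the gripper clear; the hand-in returned no verdict.

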